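Lay out waveguide straights by length beside the test port

ROBOT

A 7-joint arm with a two-finger parallel gripper is mounted at the origin on the work surface. World frame = base frame: x ahead of the robot, y to its left, z up, the work surface at z = 0. Lengths are in m, angles in rad, forces in N, time in s.
With the tool pointing down it reaches from about 0.35 to 0.9 m from the base axis. Payload 19.9 kg.
Tool frame: the origin (TCP) lies midway between the tips of the shut fingers; the grasp point (between the pads) lies 19 mm behind it; z points along the fingers, y is the line along which they close (so a half turn about z gives the same grasp; the last joint's range is limited). The gripper opens to 94 mm and grips with 3 to 60 N. Pads are 16 mm wide; open, the fingers measure 119 mm over their backs; the gripper's body (75 mm by 177 mm) begins 78 mm behind the grasp point.
Start: joints at [-1.28, 0.417, -0.01, 1.614, 0.005, 1.111, -0.053], TCP at [0.204, 0.591, 0.179] pointing down, gripper open.
Joint ranges: [-2.81, 2.81], [-0.39, 2.02], [-1.27, 1.25], [0.06, 2.57], [-1.19, 4.33], [0.19, 2], [-2.82, 2.82]. Speed limits (rad/s): [1.89, 1.89, 2.39, 2.39, 3.01, 3.01, 3.01].

INTERFACE

Orientations are given as a rotation vector (axis times angle).
In Python, from cell import get_obs, snapshot, close_job gives the robot as it stands.
- The arm moves only by the shell command python3 -m jog 'ROWS' [OPENING] [FORCE]. ROWS is text: rows parted by semicolons, each of 6 numbers parted by spaces: the shift along the tool's x, y, z in m, then the turn, a rotation vector about the tool's x, y, z in rad. A call has 1 to 8 rows; each row is the pose to reach, as a shift and turn from the pose commanded when the call began, along the tool's axes at that moment; what a row does not reach only later rows make up. A row lasts 1/12 s, in which the tool goes at most 41.7 mm and 7.16 degrees, less where a joint would pass 70% of its speed; a pose out of reach is approached as far as the arm can. A call with a gripper value outside its range is refused whole. OPENING is the opening, from 0 (shut) to 1 (fully open), set as the call begins (- or left out, the last holds). The fingers move at their own pace and stop on an object; FORCE is the grip in N (left out, the last holds). Time passes only in rows, so rows that repeat a pose let the fingers close. It gives the time, the measured TCP pose, the force, the opening and the grip force at its end, in the units of the state.
- get_obs(): the state, without advancing time (a new reading comes with each control period).
- snapshot(name): name is "side" or "top" or "wrist"; returns a dict with "img" (480x640x3 uint8, blue, green, red), "z_map" (480x640 float32, m along the optical axis (not along the pixel's ray), 0 where there is no reading), "vfov" (degrees; the focal length in pixels is half the picture's height over the tangent of half this angle, whatever the lens; pixels are square), "cx", "cy" (the principal point, pixels), "view" (4x4, takes a point from world to camera coordinates). Camera axes: x right, y up, looking along -z (the intrinsics and any distortion apply to the point x, -y, -z); pixel columns grow to the right and rows downward; lengths in m; the calibration is good to about 2 mm. A picture is of the moment at which its call begins.
- close_job(): hands the job in; it is judged then, once.
The state is a dict: "time": time; "qpos": joint angles; "joint_vel": joint speeds; "tau": joint torques, N m; "tcp_pos": TCP position; "tool_rot": TCP orientation; "wrist_force": force on the tool from outside, world axes, zero at the start; "ft_torque": the same for the moment, N m; "finger_gap": finger opening in m; "grip_force": force on a finger pad.
Only numpy, scipy, OpenCV 4.12 (cv2) and the standard library are available. Lean on these libraries where they do the work, as an engineer would, in place of code of your own. Each camera call takes 0.05 s, during which the arm holds its last target. There are 200 camera calls.

TASK

Lay the four waveguide straights from the blue mat into the row of black trays, one to a tray, in order of length, with the shortest in the tray next to the test port and the longest at the far end, ready to be bolted on one after the other. Each must lie flat inside its tray, lengthwise. Set each one down; do not let it drop, for its flange faces are precise.

Things in the scene. Friction and masses are not known exactly. Their poses are not given: they have to be found in the camera images.
- straight_50_mid (a point): Centre of the 50 mm waveguide straight, loose on the blue mat: grey metal tube, 25.4 mm wide (along y, the grip) and 12.7 mm high, with a brass flange 41.4 mm square, 5 mm thick, at each end; 50 mm long over the flanges. Point half-way along and up, 20.7 mm above what it lies on; x along the tube, z up. About 165 g. The others differ only in length.
- straight_75_mid (a point): Centre of the 75 mm waveguide straight, loose on the blue mat: grey metal tube, 25.4 mm wide (along y, the grip) and 12.7 mm high, with a brass flange 41.4 mm square, 5 mm thick, at each end; 75 mm long over the flanges. Point half-way along and up, 20.7 mm above what it lies on; x along the tube, z up. About 202 g. The others differ only in length.
- straight_100_mid (a point): Centre of the 100 mm waveguide straight, loose on the blue mat: grey metal tube, 25.4 mm wide (along y, the grip) and 12.7 mm high, with a brass flange 41.4 mm square, 5 mm thick, at each end; 100 mm long over the flanges. Point half-way along and up, 20.7 mm above what it lies on; x along the tube, z up. About 240 g. The others differ only in length.
- straight_125_mid (a point): Centre of the 125 mm waveguide straight, loose on the blue mat: grey metal tube, 25.4 mm wide (along y, the grip) and 12.7 mm high, with a brass flange 41.4 mm square, 5 mm thick, at each end; 125 mm long over the flanges. Point half-way along and up, 20.7 mm above what it lies on; x along the tube, z up. About 278 g. The others differ only in length.
- tray_1_floor (a point): Centre of the floor of tray 1 (black walls, grey floor), one of four alike, fixed side by side in the order 1-2-3-4, 68 mm apart. Inside 150 mm long (x) by 58 mm wide (y); walls 4 mm thick rise 6 mm above the floor, the long ones with a 44 mm finger notch at mid-length. x along the tray, z up; floor 9 mm above the bench.
- tray_2_floor (a point): Centre of the floor of tray 2 (black walls, grey floor), one of four alike, fixed side by side in the order 1-2-3-4, 68 mm apart. Inside 150 mm long (x) by 58 mm wide (y); walls 4 mm thick rise 6 mm above the floor, the long ones with a 44 mm finger notch at mid-length. x along the tray, z up; floor 9 mm above the bench.
- tray_3_floor (a point): Centre of the floor of tray 3 (black walls, grey floor), one of four alike, fixed side by side in the order 1-2-3-4, 68 mm apart. Inside 150 mm long (x) by 58 mm wide (y); walls 4 mm thick rise 6 mm above the floor, the long ones with a 44 mm finger notch at mid-length. x along the tray, z up; floor 9 mm above the bench.
- tray_4_floor (a point): Centre of the floor of tray 4 (black walls, grey floor), one of four alike, fixed side by side in the order 1-2-3-4, 68 mm apart. Inside 150 mm long (x) by 58 mm wide (y); walls 4 mm thick rise 6 mm above the floor, the long ones with a 44 mm finger notch at mid-length. x along the tray, z up; floor 9 mm above the bench.
- port: The test port, fixed at one end of the row, about 74 mm from the centre of tray 1 or tray 4 (this varies): short grey waveguide adapter with two square brass flanges on a dark steel base 70 x 46 mm, a black-capped connector on top, 67 mm high in all. Origin: centre of its underside. The other end has a low round steel dish of screws, 50 mm across.
Not all that is in view belongs to the job. What is shaped like the part that bears straight_75_mid but green or purple is not meant.

How it is judged:
By the outcome, as a careful person would: the job done as asked, in the order asked, and still so for the second after the job is handed in, with the robot touching nothing.
It also fails if it takes over 102 s, if anything falls off the work surface, if the arm or the gripper's body presses on something with over 40 N, if the wrist force passes 120 N, or if a joint passes its speed limit or range.

## Working session

There is one attempt and no reset: what is moved stays moved. The work goes in short steps, Python scripts to look and compute and a shell command to move; the robot and the scene stay as the last step left them, time stands still between calls to the robot, and variables do not carry over. Pictures are saved under pics/ and viewed, at most 14 in all, crops included, and the job is handed in when it is done.

```bash
mkdir -p pics
cat > h.py <<'E'
import numpy as np, cv2
from cell import get_obs, snapshot, close_job
def cloud(s):
    h,w=s["z_map"].shape; f=h/2/np.tan(np.radians(s["vfov"]/2))
    v,u=np.mgrid[:h,:w]; z=s["z_map"]
    P=np.stack([(u-s["cx"])/f*z,-(v-s["cy"])/f*z,-z,np.ones_like(z)],-1)
    W=P@np.linalg.inv(s["view"]).T
    W=W[...,:3]; W[z==0]=np.nan
    return W
E
python3 - <<'E'
from h import *
o=get_obs(); print({k:np.round(v,3) for k,v in o.items()})
for n in("top","side"):
    s=snapshot(n); print(n,s["vfov"],s["cx"],s["cy"],[k for k in s],s["view"].round(3).tolist()); cv2.imwrite(f"pics/{n}0.png",s["img"]); np.save(n+"0.npy",cloud(s))
E
```

```text
{'time': np.float64(0.0), 'qpos': array([-1.279,  0.418, -0.01 ,  1.614,  0.005,  1.111, -0.053]), 'joint_vel': array([-0.002,  0.001,  0.   , -0.   , -0.001,  0.   , -0.   ]), 'tau': array([ 1.0000e-03, -8.5122e+01,  6.3900e-01, -4.2601e+01, -4.9000e-02,
        1.8000e-02,  0.0000e+00]), 'tcp_pos': array([0.204, 0.59 , 0.179]), 'tool_rot': array([-5.200e-01, -3.098e+00,  2.000e-03]), 'wrist_force': array([-0.093,  0.333,  1.163]), 'ft_torque': array([-0.002,  0.011,  0.015]), 'grip_force': np.float64(0.0), 'finger_gap': np.float64(0.094)}
top 55.6654342253565 317.79478565218733 240.40505818451751 ['img', 'z_map', 'vfov', 'cx', 'cy', 'view'] [[-0.026, -1.0, -0.012, -0.007], [0.997, -0.027, 0.066, -0.44], [-0.066, -0.01, 0.998, -1.186], [0.0, 0.0, 0.0, 1.0]]
side 57.370055090789364 319.2089614107084 236.04327848005587 ['img', 'z_map', 'vfov', 'cx', 'cy', 'view'] [[0.843, -0.538, 0.016, -0.393], [0.321, 0.526, 0.788, -0.16], [-0.432, -0.659, 0.616, -0.979], [0.0, 0.0, 0.0, 1.0]]
```

View pics/top0.png

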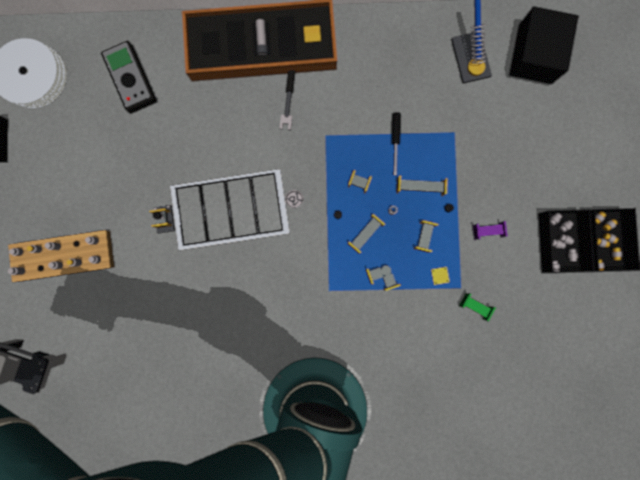

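View pics/side0.png

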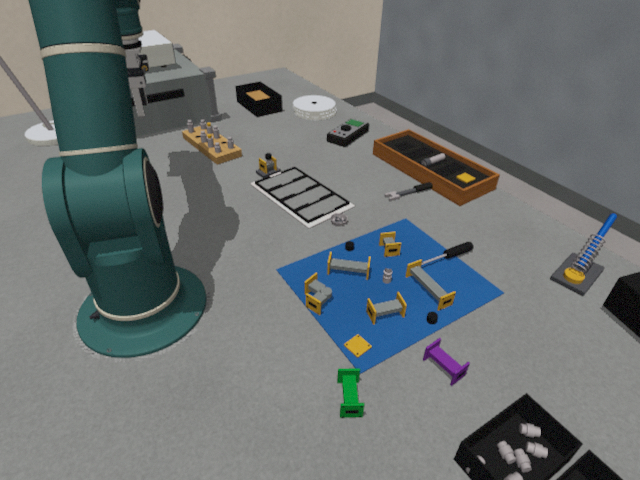

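Top view: the port is at (160,217), so tray 1 or 4 at that left end takes the 50 mm straight, and the dish is at (294,199). The things that could be mistaken for straights:
- 50 mm straight at (360,181)
- 75 mm at (427,236)
- 100 mm at (367,233)
- 125 mm at (423,186)
- Elbow at (382,277), not meant
- Purple lookalike at (490,230), not meant
- Green lookalike at (477,306), not meant

The screwdriver tip at (396,174) lies close to the 125 mm straight.

Run:
```python
from h import *
W=np.load("top0.npy"); im=cv2.imread("pics/top0.png")
mat=np.nanmedian(W[255:265,340:360,2]);bench=np.nanmedian(W[330:345,480:560,2]); print("mat",mat,"bench",bench)
m=(W[...,2]>mat+.009).astype(np.uint8); m[:, :330]=0; m[:140]=0; m[292:]=0; m[:,456:]=0
n,L,st,c=cv2.connectedComponentsWithStats(m)
for i in range(1,n):
    if st[i,4]<40: continue
    P=W[L==i]; (cx,cy),(a,b),ang=cv2.minAreaRect((P[:,:2]*1000).astype(np.float32))
    box=cv2.boxPoints(((cx,cy),(a,b),ang)); e=[box[1]-box[0],box[2]-box[1]]; e=max(e,key=np.linalg.norm)
    print(c[i].round(),st[i,4],"xy",round(cx),round(cy),"size",round(a),round(b),"yaw",round(np.degrees(np.arctan2(e[1],e[0]))%180,1),"zmax",P[:,2].max().round(3))
# trays: frame
for v,u in [(215,188),(212,215),(208,242),(203,268),(217,160),(199,294)]: print(u,v,W[v,u].round(4))
a=im[155:310,320:480]; b=im[160:260,140:310]
cv2.imwrite("pics/crop1.png",np.hstack([cv2.resize(a,(400,388),interpolation=2),cv2.resize(b,(400,388),interpolation=2)]))
```

```text
mat 0.0017680063364449161 bench -7.463485434222594e-05
[395. 153.] 113 xy 657 -232 size 92 21 yaw 0.8 zmax 0.029
[359. 181.] 229 xy 592 -131 size 50 42 yaw 67.7 zmax 0.048
[422. 186.] 568 xy 576 -293 size 125 42 yaw 85.6 zmax 0.047
[449. 208.] 63 xy 517 -366 size 21 21 yaw 101.7 zmax 0.028
[392. 210.] 43 xy 514 -215 size 19 19 yaw 175.5 zmax 0.045
[337. 214.] 58 xy 508 -72 size 19 22 yaw 178.5 zmax 0.025
[366. 233.] 424 xy 454 -143 size 41 101 yaw 137.7 zmax 0.049
[425. 236.] 360 xy 443 -298 size 41 76 yaw 164.5 zmax 0.047
[383. 277.] 410 xy 339 -183 size 69 68 yaw 18.8 zmax 0.047
188 215 [0.5175 0.3256 0.0122]
215 212 [0.5236 0.2534 0.0121]
242 208 [0.5319 0.1807 0.0151]
268 203 [0.5438 0.1116 0.012 ]
160 217 [0.5083 0.3838 0.0586]
294 199 [0.5534 0.0424 0.0067]
```

View pics/crop1.png

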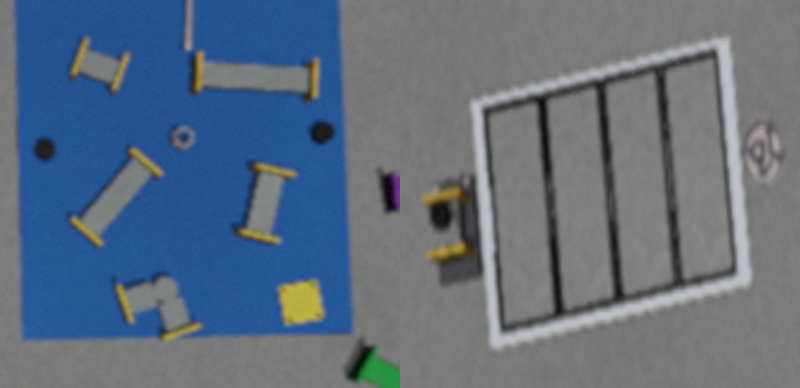

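Crop: the 50 (top left), 125 (top right), 100 (left) and 75 (right of centre) are all plain straights with two flanges. The L-shaped piece at the bottom is the elbow. The port is at the left, beside the first tray. Next I measure the tray block and write a helper that works out relative moves.

```bash
cat >> h.py <<'E'
from scipy.spatial.transform import Rotation as R
def go(x,y,z,tube_yaw):
    """print shift/turn in tool axes for a downward tool at TCP x,y,z (m), tool y perpendicular to tube (deg)"""
    o=get_obs(); r0=R.from_rotvec(o["tool_rot"]); best=None
    for k in (0,180):
        a=np.radians(tube_yaw+k); X=np.array([np.cos(a),np.sin(a),0]); Z=np.array([0,0,-1.])
        r=R.from_matrix(np.stack([X,np.cross(Z,X),Z],1)); t=(r0.inv()*r).as_rotvec()
        d=r0.inv().apply(np.array([x,y,z])-o["tcp_pos"])
        print(k,"shift",d.round(4),"turn",t.round(4))
    print("t",o["time"].round(2),"tcp",o["tcp_pos"].round(4),"yawx",np.degrees(np.arctan2(*r0.as_matrix()[[1,0],0])).round(1),"q1,q7",o["qpos"][[0,6]].round(2),"gap",o["finger_gap"].round(4),"F",np.round(o["wrist_force"],1),o["grip_force"].round(1))
E
python3 - <<'E'
from h import *
W=np.load("top0.npy"); im=cv2.imread("pics/top0.png")
g=cv2.cvtColor(im,cv2.COLOR_BGR2GRAY)
roi=np.zeros(g.shape,bool); roi[165:255,168:292]=1
w=((g>165)&roi).astype(np.uint8)
n,L,st,c=cv2.connectedComponentsWithStats(w); i=1+st[1:,4].argmax()
P=W[L==i]; print(st[i],"z white",np.percentile(P[:,2],[5,50,95]).round(4))
def rect(P):
    r=cv2.minAreaRect((P[:,:2]*1000).astype(np.float32)); b=cv2.boxPoints(r); print(np.round(r[0],1),np.round(r[1],1),round(r[2],2),b.round(1).tolist())
rect(P)
cn,_=cv2.findContours((L==i).astype(np.uint8),cv2.RETR_EXTERNAL,2)
fill=cv2.drawContours(np.zeros_like(g),cn,-1,1,-1)
d=(fill==1)&(g<60); rect(W[d]); print("z dark",np.percentile(W[d][:,2],[5,50,95]))
go(.592,-.131,.2,67.7)
E
```

```text
[170 170 119  80 934] z white [nan nan nan]
[531.5 217.5] [175.1 298.3] 7.22 [[425.8999938964844, 354.3999938964844], [463.29998779296875, 58.5], [637.0999755859375, 80.5], [599.5999755859375, 376.3999938964844]]
[534.8 216.7] [151.7 263.7] 8.55 [[440.20001220703125, 335.79998779296875], [479.3999938964844, 75.0999984741211], [629.5, 97.69999694824219], [590.2999877929688, 358.3999938964844]]
z dark [nan nan nan]
0 shift [-0.6023 -0.5551 -0.0207] turn [-8.0000e-04  9.0000e-04  1.6272e+00]
180 shift [-0.6023 -0.5551 -0.0207] turn [-9.0000e-04 -7.0000e-04 -1.5144e+00]Traceback (most recent call last):
  File "<stdin>", line 14, in <module>
  File "h.py", line 19, in go
    print("t",o["time"].round(2),"tcp",o["tcp_pos"].round(4),"yawx",np.degrees(np.arctan2(*r0.as_matrix()[[1,0],0])).round(1),"q1,q7",o["qpos"][[0,6]].round(2),"gap",o["finger_gap"].round(4),"F",np.round(o["wrist_force"],1),o["grip_force"].round(1))
              ^^^^^^^^^^^^^^^
AttributeError: 'float' object has no attribute 'round'
```

```bash
sed -i 's/o\["time"\].round(2)/round(float(o["time"]),2)/; s/o\["finger_gap"\].round(4)/round(float(o["finger_gap"]),4)/; s/o\["grip_force"\].round(1)/round(float(o["grip_force"]),1)/' h.py
python3 -m jog '-0.2 -0.185 -0.02 0 0 0.54; -0.2 -0.185 -0.02 0 0 0.54; -0.2 -0.185 -0.02 0 0 0.54; -0.2 -0.185 -0.02 0 0 0.54; -0.2 -0.185 -0.02 0 0 0.54; -0.2 -0.185 -0.02 0 0 0.54; -0.2 -0.185 -0.02 0 0 0.54; -0.2 -0.185 -0.02 0 0 0.54' 0.65 40
python3 -c "
from h import *
go(.592,-.131,.2,67.7)"
```

```text
time: 0.77
tcp_pos: [0.3354, 0.3462, 0.1998]
tool_rot: [1.336, 2.842, 0.0]
wrist_force: [1.1, -0.5, 0.2]
finger_gap: 0.061
grip_force: 0.0
0 shift [-5.312e-01 -1.069e-01  1.000e-04] turn [8.0000e-04 3.0000e-04 1.0811e+00]
180 shift [-5.312e-01 -1.069e-01  1.000e-04] turn [-3.0000e-04  9.0000e-04 -2.0604e+00]
t 0.77 tcp [0.3354 0.3462 0.1998] yawx 129.6 q1,q7 [-1.05 -0.14] gap 0.061 F [ 1.1 -0.5  0.2] 0.0
```

```bash
python3 -m jog '-0.27 -0.054 0 0 0 0.54; -0.27 -0.054 0 0 0 0.54; -0.27 -0.054 0 0 0 0.54; -0.27 -0.054 0 0 0 0.54; -0.27 -0.054 0 0 0 0.54; -0.27 -0.054 0 0 0 0.54; -0.27 -0.054 0 0 0 0.54; -0.27 -0.054 0 0 0 0.54' >/dev/null
python3 -c "
from h import *
go(.592,-.131,.2,67.7)"
```

```text
0 shift [-0.2517  0.0881 -0.0003] turn [0.0009 0.0011 0.5413]
180 shift [-0.2517  0.0881 -0.0003] turn [-1.5000e-03  1.2000e-03 -2.6003e+00]
t 1.43 tcp [0.4668 0.1044 0.1993] yawx 98.7 q1,q7 [-0.73 -0.06] gap 0.061 F [-0.4 -0.  -0.3] 0.0
```

```bash
python3 - <<'E'
from h import *
s=snapshot("wrist"); cv2.imwrite("pics/w0.png",s["img"]); np.save("w0.npy",cloud(s))
E
python3 -m jog '-0.252 0.088 0 0 0 0.54; -0.252 0.088 0 0 0 0.54; -0.252 0.088 0 0 0 0.54; -0.252 0.088 0 0 0 0.54; -0.252 0.088 0 0 0 0.54; -0.252 0.088 0 0 0 0.54; -0.252 0.088 0 0 0 0.54; -0.252 0.088 0 0 0 0.54'
python3 -c "
from h import *
s=snapshot('wrist'); cv2.imwrite('pics/w1.png',s['img']); W=cloud(s); np.save('w1.npy',W)
m=((W[...,2]>.011)&(W[...,2]<.06)).astype(np.uint8)
n,L,st,c=cv2.connectedComponentsWithStats(m)
for i in range(1,n):
    if st[i,4]>500:
        P=W[L==i]; print(c[i].round(),st[i,4],[np.round(q,1) for q in cv2.minAreaRect((P[:,:2]*1000).astype(np.float32))])
go(.592,-.131,.009,67.7)"
```

```text
time: 2.15
tcp_pos: [0.5922, -0.1289, 0.1985]
tool_rot: [2.605, 1.755, -0.003]
wrist_force: [-0.1, 0.4, -0.7]
finger_gap: 0.0612
grip_force: 0.0
[137.  35.] 1487 [array([493.9, 122. ]), array([59., 96.]), np.float64(7.5)]
[600.  27.] 4130 [array([932.8, -46.4]), array([54.6, 71.1]), np.float64(3.9)]
[323. 221.] 1304 [array([ 593.6, -132.9]), array([49.5, 40.9]), np.float64(68.1)]
[461. 254.] 1669 [array([ 718.9, -235.7]), array([ 25.9, 120.2]), np.float64(86.5)]
[202. 266.] 1611 [array([ 440.3, -136.8]), array([40.8, 71.3]), np.float64(41.1)]
[349. 309.] 989 [array([ 578. , -253.4]), array([49. , 40.8]), np.float64(74.9)]
[262. 381.] 1594 [array([ 444.2, -300. ]), array([41.9, 75.4]), np.float64(74.4)]
[370. 380.] 774 [array([ 575. , -346.4]), array([31.8, 40.3]), np.float64(70.7)]
0 shift [-0.0038  0.0021  0.1894] turn [-0.001   0.0012  0.0058]
180 shift [-0.0038  0.0021  0.1894] turn [-1.8000e-03 -1.6000e-03 -3.1358e+00]
t 2.2 tcp [ 0.5917 -0.1266  0.1984] yawx 68.0 q1,q7 [-0.33  0.01] gap 0.0609 F [-1.   1.1 -0.4] 0.0
```

```bash
python3 -c "
import cv2,numpy as np
a=cv2.imread('pics/w0.png');b=cv2.imread('pics/w1.png')
cv2.imwrite('pics/w01.png',np.hstack([cv2.resize(a,(400,300)),cv2.resize(b,(400,300))]))"
```

```text
(no output)
```

View pics/w01.png

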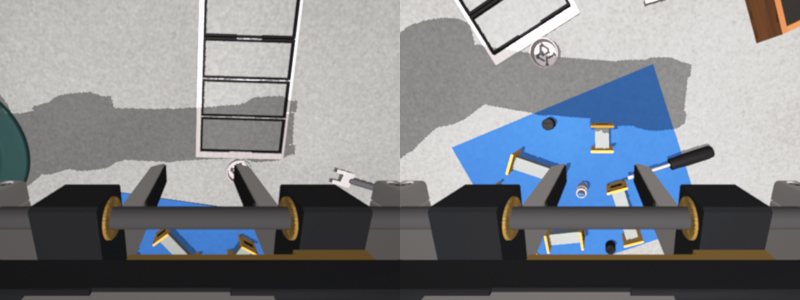

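Left (over the trays): the row is seen lengthwise. Right (hover): the 50 mm straight is at about (603,138) of the pair, lying clear. The wrist estimate agrees with the top estimate to 2 mm, so I descend.

```bash
python3 -m jog '-0.006 0.001 0.04 0 0 0; -0.006 0.001 0.08 0 0 0; -0.006 0.001 0.12 0 0 0; -0.006 0.001 0.135 0 0 0; -0.006 0.001 0.14 0 0 0; -0.006 0.001 0.14 0 0 0'
python3 -c "
from h import *
go(.593,-.132,.009,68)
go(.593,-.132,.009,68)"
```

```text
time: 2.7
tcp_pos: [0.5897, -0.1301, 0.0585]
tool_rot: [-2.6, -1.761, 0.002]
wrist_force: [-0.3, -0.1, 0.7]
finger_gap: 0.0609
grip_force: 0.0
0 shift [-0.0005  0.0039  0.0495] turn [-0.0019  0.0001  0.0038]
180 shift [-0.0005  0.0039  0.0495] turn [-1.0000e-04 -3.0000e-03 -3.1378e+00]
t 2.7 tcp [ 0.5897 -0.1301  0.0585] yawx 68.2 q1,q7 [-0.26  0.11] gap 0.0609 F [-0.3 -0.1  0.7] 0.0
0 shift [-0.0005  0.0039  0.0495] turn [-0.0019  0.0001  0.0038]
180 shift [-0.0005  0.0039  0.0495] turn [-1.0000e-04 -3.0000e-03 -3.1378e+00]
t 2.7 tcp [ 0.5897 -0.1301  0.0585] yawx 68.2 q1,q7 [-0.26  0.11] gap 0.0609 F [-0.3 -0.1  0.7] 0.0
```

```bash
python3 -m jog '0 0.003 0.02 0 0 0; 0 0.003 0.035 0 0 0; 0 0.003 0.045 0 0 0; 0 0.003 0.049 0 0 0; 0 0.003 0.049 0 0 0; 0 0.003 0.049 0 0 0'
python3 -m jog '0 0 0 0 0 0; 0 0 0 0 0 0; 0 0 0 0 0 0; 0 0 0 0 0 0; 0 0 0 0 0 0; 0 0 0 0 0 0' 0 40
python3 -c "
from h import *
W=np.load('w0.npy'); im=cv2.imread('pics/w0.png'); g=cv2.cvtColor(im,6)
W2=W[:256].copy(); z=W2[...,2]; x,y=W2[...,0],W2[...,1]
k=(z>.003)&(z<.02)&(x>.4)&(x<.68)&(y>.03)&(y<.42)
d=k&(g[:256]<55); l=k&(g[:256]>190)
for q in(d,l):
  P=W2[q]; print(q.sum(),P[:,2].mean(),[np.round(t,2) for t in cv2.minAreaRect((P[:,:2]*1000).astype(np.float32))])
"
```

```text
time: 3.2
tcp_pos: [0.5935, -0.1331, 0.0114]
tool_rot: [2.602, 1.759, 0.001]
wrist_force: [-1.3, 0.6, 0.4]
finger_gap: 0.0611
grip_force: 0.0
time: 3.7
tcp_pos: [0.593, -0.1332, 0.0104]
tool_rot: [2.603, 1.759, 0.0]
wrist_force: [-0.1, -0.4, -0.7]
finger_gap: 0.0245
grip_force: 0.0
2619 0.014909508340106462 [array([533.79, 212.78]), array([155.11, 260.46]), np.float64(7.13)]
20926 0.009625608220525515 [array([543.26, 204.99]), array([288.77, 281.35]), np.float64(8.58)]
```

```bash
python3 -m jog '0 0 0 0 0 0; 0 0 0.002 0 0 0; 0 0 0.004 0 0 0; 0 0 0.004 0 0 0' 0.4
python3 -m jog '0 0 0 0 0 0; 0 0 0 0 0 0; 0 0 0 0 0 0; 0 0 0 0 0 0; 0 0 0 0 0 0; 0 0 0 0 0 0' 0 40
```

```text
time: 4.03
tcp_pos: [0.5927, -0.1331, 0.0058]
tool_rot: [-2.602, -1.759, 0.001]
wrist_force: [-0.7, 0.8, 0.3]
finger_gap: 0.0375
grip_force: 0.0
time: 4.53
tcp_pos: [0.593, -0.1331, 0.0063]
tool_rot: [2.603, 1.759, 0.0]
wrist_force: [0.7, 0.4, 0.5]
finger_gap: 0.0013
grip_force: 0.0
```

The fingers closed on nothing, so I take a look.

Run:
```python
from h import *
s=snapshot("side"); a=s["img"][200:340,330:530]; t=snapshot("top"); b=t["img"][140:240,320:463]; w=snapshot("wrist")
cv2.imwrite("pics/l1.png",np.hstack([cv2.resize(a,(400,280)),cv2.resize(w["img"],(373,280))]))
```

```text
(no output)
```

View pics/l1.png

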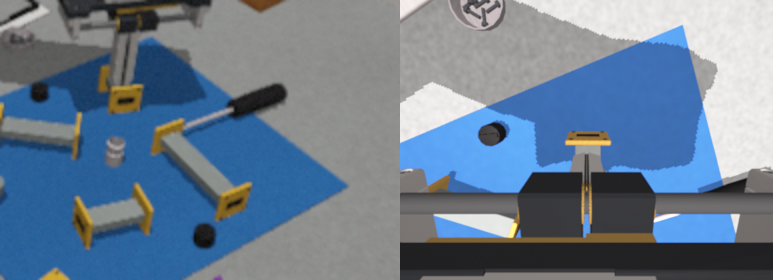

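Run:
```python
from h import *
w=snapshot("wrist"); W=cloud(w); s=snapshot("side"); S=cloud(s)
for r in range(225,300,6): print(r,[tuple(np.round(W[r,c]*1000).tolist()) for c in (305,322,340)])
k=np.linalg.norm(S[...,:2]-[.593,-.133],axis=-1)<.03
for z in np.arange(0,.16,.01):
  q=k&(S[...,2]>z)&(S[...,2]<z+.01); 
  if q.any(): print(round(z,2),q.sum(),S[q].mean(0).round(3),s["img"][q].mean(0).round(), np.ptp(S[q],0).round(3))
cv2.imwrite("pics/l2.png",np.hstack([cv2.resize(w["img"][200:300,240:400],(400,250)),cv2.resize(s["img"][190:290,350:450],(400,400))[:250]]))
o=get_obs();print({k:np.round(v,4) for k,v in o.items()})
```

```text
225 [(593.0, -107.0, 2.0), (603.0, -111.0, 2.0), (614.0, -115.0, 3.0)]
231 [(594.0, -106.0, 23.0), (603.0, -110.0, 22.0), (613.0, -114.0, 22.0)]
237 [(594.0, -107.0, 37.0), (603.0, -110.0, 36.0), (612.0, -114.0, 36.0)]
243 [(594.0, -108.0, 45.0), (602.0, -112.0, 43.0), (611.0, -115.0, 44.0)]
249 [(593.0, -112.0, 43.0), (601.0, -115.0, 44.0), (610.0, -118.0, 45.0)]
255 [(589.0, -118.0, 31.0), (598.0, -122.0, 30.0), (608.0, -125.0, 30.0)]
261 [(588.0, -121.0, 31.0), (597.0, -125.0, 30.0), (607.0, -128.0, 31.0)]
267 [(589.0, -121.0, 42.0), (597.0, -126.0, 39.0), (606.0, -128.0, 42.0)]
273 [(589.0, -121.0, 53.0), (597.0, -125.0, 49.0), (606.0, -127.0, 53.0)]
279 [(590.0, -121.0, 61.0), (597.0, -125.0, 58.0), (605.0, -127.0, 61.0)]
285 [(590.0, -121.0, 69.0), (597.0, -126.0, 65.0), (605.0, -127.0, 69.0)]
291 [(590.0, -121.0, 77.0), (596.0, -125.0, 72.0), (604.0, -127.0, 76.0)]
297 [(602.0, -100.0, 138.0), (597.0, -125.0, 79.0), (610.0, -103.0, 138.0)]
0.0 108 [ 0.58  -0.131  0.004] [101.  77.  54.] [0.036 0.058 0.009]
0.01 44 [ 0.584 -0.145  0.014] [ 33. 100. 129.] [0.031 0.057 0.009]
0.0
[... 821 characters left out ...]
-0.14   0.145] [28. 39. 45.] [0.025 0.04  0.008]
0.15 73 [ 0.584 -0.152  0.156] [35. 51. 60.] [0.042 0.028 0.01 ]
{'time': np.float64(4.7833), 'qpos': array([-0.2267,  0.6611,  0.5376,  1.795 , -0.4491,  0.8098,  0.152 ]), 'joint_vel': array([-0.0002,  0.0012,  0.0004, -0.0008, -0.0004, -0.0001, -0.0008]), 'tau': array([-2.10000e-03, -8.84192e+01,  1.56755e+01, -3.10339e+01,
       -3.63000e-02,  2.83000e-02,  1.00000e-04]), 'tcp_pos': array([ 0.5929, -0.1331,  0.0063]), 'tool_rot': array([ 2.6027e+00,  1.7593e+00, -1.0000e-04]), 'wrist_force': array([ 0.6008, -0.6003,  0.0993]), 'ft_torque': array([-0.051 ,  0.0838, -0.0016]), 'grip_force': np.float64(0.0), 'finger_gap': np.float64(0.0004)}
```

View pics/l2.png

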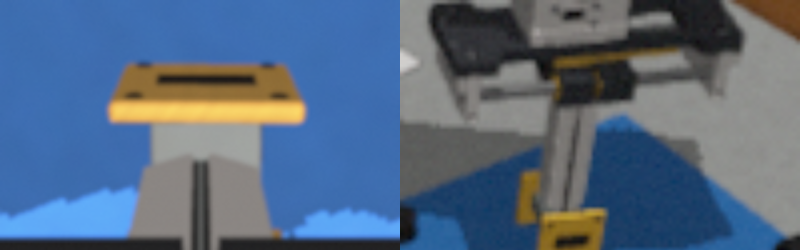

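The fingers closed just above the tube: the camera puts the tube top at z≈0.030 and the finger fronts right above it, yet the reported TCP z is 0.006. I'll lift and measure the true height of the fingertips.

```bash
python3 -m jog '0 0 -0.03 0 0 0; 0 0 -0.07 0 0 0; 0 0 -0.08 0 0 0; 0 0 -0.08 0 0 0; 0 0 -0.08 0 0 0; 0 0 -0.08 0 0 0'
python3 - <<'E'
from h import *
o=get_obs(); print(o["tcp_pos"])
for n in("side","wrist"):
  s=snapshot(n); S=cloud(s)
  k=np.linalg.norm(S[...,:2]-o["tcp_pos"][:2],axis=-1)<.035
  z=S[...,2][k&(S[...,2]>.055)]; print(n,np.sort(z)[:12].round(3))
  if n=="side": cv2.imwrite("pics/l3.png",cv2.resize(s["img"][150:300,330:500],(680,600)))
E
```

```text
time: 5.28
tcp_pos: [0.5925, -0.1328, 0.0855]
tool_rot: [-2.602, -1.759, 0.001]
wrist_force: [-0.3, 0.5, -0.2]
finger_gap: 0.0005
grip_force: 0.0
[ 0.59251399 -0.13283746  0.08547401]
side [0.113 0.114 0.114 0.115 0.117 0.117 0.117 0.117 0.118 0.118 0.118 0.12 ]
wrist [0.112 0.112 0.113 0.113 0.113 0.113 0.113 0.113 0.114 0.114 0.114 0.114]
```

View pics/l3.png

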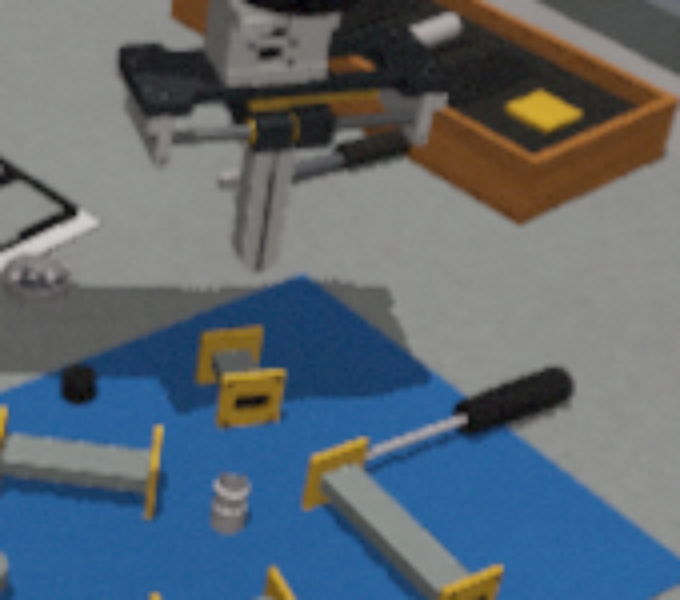

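Both cameras put the real fingertips about 27 mm above the reported TCP z (0.1125 against 0.0855), while xy agrees. I correct for that from here on: reported z = true tip z − 0.027.

```bash
python3 -m jog '0 0 0 0 0 0; 0 0 0 0 0 0; 0 0 0 0 0 0; 0 0 0 0 0 0; 0 0 0.03 0 0 0; 0 0 0.05 0 0 0; 0 0 0.05 0 0 0' 0.65 40
python3 -m jog '0 0 0.02 0 0 0; 0 0 0.035 0 0 0; 0 0 0.045 0 0 0; 0 0 0.052 0 0 0; 0 0 0.056 0 0 0; 0 0 0.056 0 0 0; 0 0 0.056 0 0 0'
python3 -m jog '0 0 0 0 0 0; 0 0 0 0 0 0; 0 0 0 0 0 0; 0 0 0 0 0 0; 0 0 0 0 0 0; 0 0 0 0 0 0; 0 0 0 0 0 0; 0 0 0 0 0 0' 0 40
```

```text
time: 5.97
tcp_pos: [0.5909, -0.1325, 0.0329]
tool_rot: [-2.6, -1.758, 0.006]
wrist_force: [-1.1, 0.0, 0.0]
finger_gap: 0.0441
grip_force: 0.0
time: 6.55
tcp_pos: [0.5933, -0.1333, -0.0191]
tool_rot: [2.602, 1.759, 0.001]
wrist_force: [0.9, 0.5, 0.3]
finger_gap: 0.0613
grip_force: 0.0
time: 7.22
tcp_pos: [0.5931, -0.1332, -0.0196]
tool_rot: [2.603, 1.759, 0.0]
wrist_force: [1.2, -0.4, 2.2]
finger_gap: 0.0249
grip_force: 40.0
```

Gripped at 40 N with a gap of 25 mm. I lift it and refine the tray pose with a wall-line fit on the stored clouds.

```bash
python3 -m jog '0 0 -0.01 0 0 0; 0 0 -0.03 0 0 0; 0 0 -0.06 0 0 0; 0 0 -0.1 0 0 0; 0 0 -0.12 0 0 0; 0 0 -0.12 0 0 0; 0 0 -0.12 0 0 0'
python3 - <<'E'
from h import *
from scipy.optimize import minimize
for wn,pn,vm in(("top0","top0",480),("w0","w0",250)):
    W=np.load(wn+".npy")[:vm]; g=cv2.cvtColor(cv2.imread(f"pics/{pn}.png"),6)[:vm]
    x,y,z=np.moveaxis(W,-1,0)
    k=(g<60)&(x>.42)&(x<.65)&(y>.06)&(y<.37)&(z>.005)&(z<.022)&np.isfinite(z)
    P=W[k][:,:2]
    # keep points near block
    def cost(p):
        c,s=np.cos(p[2]),np.sin(p[2]); d=P-p[:2]; a=d@[c,s]; b=d@[-s,c]
        dl=np.abs(np.abs(b[:,None])-np.array([0,68,133])).min(1) if 0 else np.abs(b[:,None]-np.array([-.136,-.068,0,.068,.136])*.985).min(1)
        dl=np.minimum(dl,.0+np.abs(np.abs(a)-.077))
        return np.minimum(dl,.006).sum()
    best=min((minimize(cost,[cx,cy,yw],method="Nelder-Mead",options=dict(xatol=1e-5,fatol=1e-5,initial_simplex=[[cx,cy,yw],[cx+.004,cy,yw],[cx,cy+.004,yw],[cx,cy,yw+.03]])) for cx in(.528,.535) for cy in(.212,.218) for yw in(.12,.15)),key=lambda r:r.fun)
    x0,y0,w=best.x; print(wn,len(P),best.fun/len(P)*1000,best.x.round(4),np.degrees(w).round(2))
    for j in (1.5,.5,-.5,-1.5): print((np.array([x0,y0])+j*.068*np.array([-np.sin(w),np.cos(w)])).round(4))
go(.498,.317,.11,8)
E
```

```text
time: 7.8
tcp_pos: [0.5933, -0.133, 0.1015]
tool_rot: [2.602, 1.759, 0.003]
wrist_force: [-0.8, 1.4, -3.0]
finger_gap: 0.0254
grip_force: 40.0
top0 372 2.073317956416413 [0.5299 0.2166 0.1197] 6.86
[0.5177 0.3178]
[0.5258 0.2503]
[0.5339 0.1828]
[0.5421 0.1153]
w0 2985 2.0011827957218093 [0.5316 0.2175 0.125 ] 7.16
[0.5189 0.3187]
[0.5274 0.2512]
[0.5359 0.1838]
[0.5443 0.1163]
0 shift [ 0.3821 -0.2561 -0.0086] turn [ 0.0011 -0.0016  1.0493]
180 shift [ 0.3821 -0.2561 -0.0086] turn [ 1.9000e-03  1.2000e-03 -2.0923e+00]
t 7.8 tcp [ 0.5933 -0.133   0.1015] yawx 68.1 q1,q7 [-0.29  0.09] gap 0.0254 F [-0.8  1.4 -3. ] 40.0
```

```bash
python3 -m jog '0.19 -0.127 0 0 0 0.53; 0.19 -0.127 0 0 0 0.53; 0.19 -0.127 0 0 0 0.53; 0.19 -0.127 0 0 0 0.53; 0.19 -0.127 0 0 0 0.53; 0.19 -0.127 0 0 0 0.53; 0.19 -0.127 0 0 0 0.53; 0.19 -0.127 0 0 0 0.53'
python3 -c "
from h import *
go(.5185,.3185,.1,7.1)"
```

```text
time: 8.47
tcp_pos: [0.5447, 0.0922, 0.0991]
tool_rot: [-2.971, -1.021, 0.004]
wrist_force: [1.0, -1.9, -2.2]
finger_gap: 0.0247
grip_force: 40.0
0 shift [ 0.1185 -0.1946 -0.001 ] turn [-2.000e-04  2.300e-03  5.383e-01]
180 shift [ 0.1185 -0.1946 -0.001 ] turn [-3.0000e-03 -2.0000e-04 -2.6033e+00]
t 8.47 tcp [0.5447 0.0922 0.0991] yawx 37.9 q1,q7 [-0.8  -0.78] gap 0.0247 F [ 1.  -1.9 -2.2] 40.0
```

```bash
python3 -m jog '0.118 -0.195 0 0 0 0.54; 0.118 -0.195 0 0 0 0.54; 0.118 -0.195 0 0 0 0.54; 0.118 -0.195 0 0 0 0.54; 0.118 -0.195 0 0 0 0.54; 0.118 -0.195 0 0 0 0.54; 0.118 -0.195 0 0 0 0.54; 0.118 -0.195 0 0 0 0.54'
python3 -m jog '0 0 0 0 0 0; 0 0 0 0 0 0' >/dev/null
python3 -c "
from h import *
go(.5185,.3185,.04,7.1)
s=snapshot('side'); t=snapshot('top')
cv2.imwrite('pics/p1.png',np.hstack([cv2.resize(s['img'][100:240,220:380],(400,350)),cv2.resize(t['img'][150:270,130:310],(400,267+83))]))"
```

```text
time: 9.13
tcp_pos: [0.5197, 0.3165, 0.0992]
tool_rot: [3.134, 0.188, -0.001]
wrist_force: [0.0, -1.0, -0.9]
finger_gap: 0.0252
grip_force: 40.0
0 shift [-0.0015 -0.004   0.0601] turn [ 0.0007  0.0002 -0.0078]
180 shift [-0.0015 -0.004   0.0601] turn [ 3.0000e-04 -1.1000e-03  3.1338e+00]
t 9.3 tcp [0.5205 0.3148 0.1001] yawx 6.7 q1,q7 [-1.19 -1.62] gap 0.025 F [ 0.   0.3 -3. ] 40.0
```

View pics/p1.png

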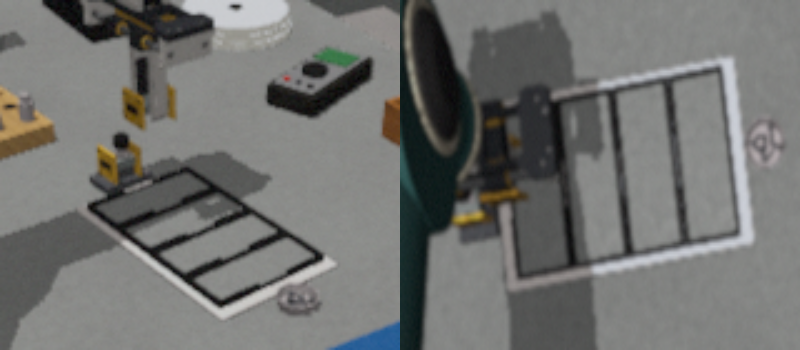

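The 50 mm straight is held level over the tray beside the port. I lower it.

```bash
python3 -m jog '-0.0015 -0.004 0.03 0 0 -0.008; -0.0015 -0.004 0.06 0 0 -0.008; -0.0015 -0.004 0.085 0 0 -0.008; -0.0015 -0.004 0.098 0 0 -0.008; -0.0015 -0.004 0.104 0 0 -0.008; -0.0015 -0.004 0.106 0 0 -0.008; -0.0015 -0.004 0.106 0 0 -0.008; -0.0015 -0.004 0.106 0 0 -0.008'
python3 -m jog '0 0 0.001 0 0 0; 0 0 0.002 0 0 0; 0 0 0.003 0 0 0; 0 0 0.004 0 0 0; 0 0 0.005 0 0 0; 0 0 0.005 0 0 0'
```

```text
time: 10.07
tcp_pos: [0.5187, 0.321, -0.0045]
tool_rot: [-3.134, -0.199, -0.002]
wrist_force: [-0.5, 0.7, -1.5]
finger_gap: 0.0249
grip_force: 40.0
time: 10.57
tcp_pos: [0.5178, 0.3207, -0.011]
tool_rot: [3.135, 0.199, -0.0]
wrist_force: [0.2, -0.2, -2.1]
finger_gap: 0.0252
grip_force: 40.0
```

```bash
python3 -m jog '0 0 0.0005 0 0 0; 0 0 0.001 0 0 0; 0 0 0.001 0 0 0'
python3 -m jog '0 0 0.0005 0 0 0; 0 0 0.001 0 0 0; 0 0 0.001 0 0 0'
```

```text
time: 10.82
tcp_pos: [0.5178, 0.3207, -0.0118]
tool_rot: [3.135, 0.199, -0.0]
wrist_force: [-0.5, 0.3, -1.8]
finger_gap: 0.0248
grip_force: 40.0
time: 11.07
tcp_pos: [0.5179, 0.3208, -0.0126]
tool_rot: [-3.135, -0.199, 0.0]
wrist_force: [-1.7, -1.0, 2.4]
finger_gap: 0.0253
grip_force: 40.0
```

Contact at reported z −0.0126. I release and lift.

```bash
python3 -m jog '0 0 0 0 0 0; 0 0 0 0 0 0; 0 0 0 0 0 0; 0 0 0 0 0 0; 0 0 0 0 0 0' 0.45
python3 -m jog '0 0 -0.01 0 0 0; 0 0 -0.04 0 0 0; 0 0 -0.08 0 0 0; 0 0 -0.115 0 0 0; 0 0 -0.12 0 0 0; 0 0 -0.12 0 0 0'
python3 -c "
from h import *
go(.4435,-.299,.108,164.5)"
```

```text
time: 11.48
tcp_pos: [0.5179, 0.3207, -0.0127]
tool_rot: [3.135, 0.199, 0.0]
wrist_force: [-0.7, 0.4, 0.0]
finger_gap: 0.0424
grip_force: 0.0
time: 11.98
tcp_pos: [0.519, 0.3214, 0.1102]
tool_rot: [-3.133, -0.199, -0.005]
wrist_force: [-0.6, 0.8, -0.5]
finger_gap: 0.0423
grip_force: 0.0
0 shift [-1.534e-01  6.059e-01  2.000e-04] turn [ 0.0039 -0.0042 -2.7442]
180 shift [-1.534e-01  6.059e-01  2.000e-04] turn [-0.003  -0.0028  0.3974]
t 11.98 tcp [0.519  0.3214 0.1102] yawx 7.3 q1,q7 [-1.2  -1.63] gap 0.0423 F [-0.6  0.8 -0.5] 0.0
```

```bash
python3 -m jog '-0.077 0.303 0 0 0 0.2; -0.077 0.303 0 0 0 0.2; -0.077 0.303 0 0 0 0.2; -0.077 0.303 0 0 0 0.2; -0.077 0.303 0 0 0 0.2; -0.077 0.303 0 0 0 0.2; -0.077 0.303 0 0 0 0.2; -0.077 0.303 0 0 0 0.2' 0.65
python3 -c "
from h import *
go(.4435,-.299,.108,164.5)"
```

```text
time: 12.65
tcp_pos: [0.4781, 0.0061, 0.1069]
tool_rot: [3.139, -0.121, -0.001]
wrist_force: [-0.0, 0.0, -0.7]
finger_gap: 0.0611
grip_force: 0.0
0 shift [-0.011   0.3068 -0.0009] turn [-1.2000e-03  1.0000e-03 -2.9482e+00]
180 shift [-0.011   0.3068 -0.0009] turn [0.0006 0.0008 0.1934]
t 12.65 tcp [0.4781 0.0061 0.1069] yawx -4.4 q1,q7 [-0.9  -1.31] gap 0.0611 F [-0.   0.  -0.7] 0.0
```

```bash
python3 -m jog '-0.011 0.307 0 0 0 0.193; -0.011 0.307 0 0 0 0.193; -0.011 0.307 0 0 0 0.193; -0.011 0.307 0 0 0 0.193; -0.011 0.307 0 0 0 0.193; -0.011 0.307 0 0 0 0.193; -0.011 0.307 0 0 0 0.193; -0.011 0.307 0 0 0 0.193'
python3 -m jog '0 0 0 0 0 0; 0 0 0 0 0 0' >/dev/null
python3 -c "
from h import *
go(.4435,-.299,-.0205,164.5)
s=snapshot('top'); W=cloud(s); cv2.imwrite('pics/t2.png',s['img'])
m=((W[...,2]>.0108)&(W[...,2]<.06)).astype(np.uint8); m[:,:145]=0; m[:140]=0; m[300:]=0; m[:,456:]=0
n,L,st,c=cv2.connectedComponentsWithStats(m)
for i in range(1,n):
    if st[i,4]>150: print(c[i].round(),st[i,4],[np.round(q,1) for q in cv2.minAreaRect((W[L==i][:,:2]*1000).astype(np.float32))])
k=(W[...,2]>.02)&(W[...,2]<.06)&(np.abs(W[...,1]-.32)<.03)&(np.abs(W[...,0]-.518)<.05)
print([np.round(q,1) for q in cv2.minAreaRect((W[k][:,:2]*1000).astype(np.float32))],W[k][:,2].max())
"
```

```text
time: 13.32
tcp_pos: [0.444, -0.3002, 0.107]
tool_rot: [3.111, -0.424, -0.001]
wrist_force: [-0.6, 0.5, 0.0]
finger_gap: 0.061
grip_force: 0.0
0 shift [-0.0007  0.0039  0.127 ] turn [-2.3000e-03  4.0000e-04 -3.1395e+00]
180 shift [-0.0007  0.0039  0.127 ] turn [0.0002 0.0015 0.0021]
t 13.48 tcp [ 0.4454 -0.2955  0.1065] yawx -15.4 q1,q7 [-0.22 -0.85] gap 0.0608 F [-0.3  1.  -1.2] 0.0
[205. 199.] 798 [array([579.8, 239.4]), array([115.4, 256.3]), np.float64(23.0)]
[422. 186.] 564 [array([ 575.6, -292.7]), array([125.3,  42.3]), np.float64(85.5)]
[163. 219.] 369 [array([509.3, 391. ]), array([69.9, 46.6]), np.float64(6.1)]
[238. 229.] 458 [array([487.4, 186.3]), array([ 63.4, 218.1]), np.float64(7.0)]
[366. 233.] 424 [array([ 453.5, -143.2]), array([ 41. , 100.6]), np.float64(48.0)]
[array([514.8, 323. ]), array([50.1, 41.6]), np.float64(7.7)] 0.05455530109455231
```

The 50 mm straight lies flat inside its tray (camera centre 514.8, 323), about 4 mm off centre, so I'll aim about 2 mm the other way next time. Now the 75 mm straight.

```bash
python3 -m jog '0 0.003 0.04 0 0 0; 0 0.003 0.07 0 0 0; 0 0.003 0.095 0 0 0; 0 0.003 0.112 0 0 0; 0 0.003 0.122 0 0 0; 0 0.003 0.127 0 0 0; 0 0.003 0.127 0 0 0; 0 0.003 0.127 0 0 0'
python3 -m jog '0 0 0 0 0 0; 0 0 0 0 0 0; 0 0 0 0 0 0; 0 0 0 0 0 0; 0 0 0 0 0 0; 0 0 0 0 0 0; 0 0 0 0 0 0; 0 0 0 0 0 0' 0 40
python3 -m jog '0 0 -0.01 0 0 0; 0 0 -0.03 0 0 0; 0 0 -0.06 0 0 0; 0 0 -0.1 0 0 0; 0 0 -0.12 0 0 0; 0 0 -0.12 0 0 0; 0 0 -0.12 0 0 0'
python3 -c "
from h import *
go(.5285,.249,.1,7.1)"
```

```text
time: 14.2
tcp_pos: [0.4461, -0.2977, -0.019]
tool_rot: [3.114, -0.416, 0.001]
wrist_force: [0.3, 0.3, 0.6]
finger_gap: 0.0612
grip_force: 0.0
time: 14.87
tcp_pos: [0.4457, -0.2981, -0.0195]
tool_rot: [3.113, -0.417, 0.001]
wrist_force: [-1.4, -1.8, 5.7]
finger_gap: 0.0249
grip_force: 40.0
time: 15.45
tcp_pos: [0.4461, -0.2975, 0.1012]
tool_rot: [-3.114, 0.416, -0.003]
wrist_force: [-0.3, 0.7, -2.8]
finger_gap: 0.0251
grip_force: 40.0
0 shift [-0.064  -0.549   0.0013] turn [-2.000e-04 -1.600e-03 -3.896e-01]
180 shift [-0.064  -0.549   0.0013] turn [-2.300e-03  3.000e-04  2.752e+00]
t 15.45 tcp [ 0.4461 -0.2975  0.1012] yawx -15.2 q1,q7 [-0.21 -0.83] gap 0.0251 F [-0.3  0.7 -2.8] 40.0
```

```bash
python3 -m jog '-0.032 -0.275 0 0 0 -0.2; -0.032 -0.275 0 0 0 -0.2; -0.032 -0.275 0 0 0 -0.2; -0.032 -0.275 0 0 0 -0.2; -0.032 -0.275 0 0 0 -0.2; -0.032 -0.275 0 0 0 -0.2; -0.032 -0.275 0 0 0 -0.2; -0.032 -0.275 0 0 0 -0.2' >/dev/null
python3 -c "
from h import *
go(.5285,.249,.1,7.1)"
```

```text
0 shift [ 0.0259 -0.269  -0.001 ] turn [-0.0008  0.0026 -0.1826]
180 shift [ 0.0259 -0.269  -0.001 ] turn [3.800e-03 1.200e-03 2.959e+00]
t 16.12 tcp [ 0.4868 -0.018   0.0989] yawx -3.4 q1,q7 [-0.81 -1.24] gap 0.025 F [-0.   1.  -2.4] 40.0
```

```bash
python3 -m jog '0.026 -0.269 0 0 0 -0.183; 0.026 -0.269 0 0 0 -0.183; 0.026 -0.269 0 0 0 -0.183; 0.026 -0.269 0 0 0 -0.183; 0.026 -0.269 0 0 0 -0.183; 0.026 -0.269 0 0 0 -0.183; 0.026 -0.269 0 0 0 -0.183; 0.026 -0.269 0 0 0 -0.183' >/dev/null
python3 -m jog '0 0 0 0 0 0; 0 0 0 0 0 0; 0 0 0 0 0 0' >/dev/null
python3 -c "
from h import *
go(.5285,.249,-.006,7.1)"
```

```text
0 shift [-0.001  -0.0081  0.1058] turn [ 0.0006  0.0009 -0.0089]
180 shift [-0.001  -0.0081  0.1058] turn [ 1.5000e-03 -1.0000e-03  3.1327e+00]
t 17.03 tcp [0.5306 0.2411 0.0998] yawx 6.6 q1,q7 [-1.1  -1.52] gap 0.0254 F [ 0.1  0.6 -2.4] 40.0
```

```bash
python3 -m jog '-0.001 -0.0065 0.03 0 0 -0.008; -0.001 -0.0065 0.06 0 0 -0.008; -0.001 -0.0065 0.085 0 0 -0.008; -0.001 -0.0065 0.098 0 0 -0.008; -0.001 -0.0065 0.104 0 0 -0.008; -0.001 -0.0065 0.106 0 0 -0.008; -0.001 -0.0065 0.106 0 0 -0.008; -0.001 -0.0065 0.106 0 0 -0.008'
python3 -m jog '0 0 0.001 0 0 0; 0 0 0.002 0 0 0; 0 0 0.003 0 0 0; 0 0 0.004 0 0 0; 0 0 0.005 0 0 0; 0 0 0.005 0 0 0'
```

```text
time: 17.7
tcp_pos: [0.5299, 0.249, -0.0045]
tool_rot: [-3.135, -0.195, -0.002]
wrist_force: [-0.6, -0.3, -1.9]
finger_gap: 0.025
grip_force: 40.0
time: 18.2
tcp_pos: [0.529, 0.2489, -0.0109]
tool_rot: [3.135, 0.196, -0.0]
wrist_force: [0.9, -0.3, -2.5]
finger_gap: 0.0248
grip_force: 40.0
```

```bash
python3 -m jog '0 0 0.0005 0 0 0; 0 0 0.001 0 0 0; 0 0 0.001 0 0 0'
python3 -m jog '0 0 0.0005 0 0 0; 0 0 0.001 0 0 0; 0 0 0.001 0 0 0'
```

```text
time: 18.45
tcp_pos: [0.529, 0.2489, -0.0118]
tool_rot: [3.135, 0.196, -0.0]
wrist_force: [0.3, 0.5, -1.8]
finger_gap: 0.0253
grip_force: 40.0
time: 18.7
tcp_pos: [0.5291, 0.2489, -0.0125]
tool_rot: [-3.135, -0.196, 0.0]
wrist_force: [-2.5, -1.0, 4.4]
finger_gap: 0.025
grip_force: 40.0
```

```bash
python3 -m jog '0 0 0 0 0 0; 0 0 0 0 0 0; 0 0 0 0 0 0; 0 0 0 0 0 0; 0 0 0 0 0 0' 0.45
python3 -m jog '0 0 -0.01 0 0 0; 0 0 -0.04 0 0 0; 0 0 -0.08 0 0 0; 0 0 -0.115 0 0 0; 0 0 -0.12 0 0 0; 0 0 -0.12 0 0 0' >/dev/null
python3 -c "
from h import *
go(.454,-.143,.108,137.9)"
```

```text
time: 19.12
tcp_pos: [0.5291, 0.2489, -0.0127]
tool_rot: [3.135, 0.196, 0.0]
wrist_force: [0.7, 0.5, 0.8]
finger_gap: 0.0422
grip_force: 0.0
0 shift [-0.1246  0.38    0.0009] turn [ 0.0029 -0.0042 -2.2818]
180 shift [-0.1246  0.38    0.0009] turn [-0.0035 -0.0023  0.8598]
t 19.62 tcp [0.5302 0.2495 0.1101] yawx 7.2 q1,q7 [-1.11 -1.53] gap 0.042 F [-0.4  1.  -0.1] 0.0
```

```bash
python3 -m jog '-0.062 0.19 0 0 0 0.43; -0.062 0.19 0 0 0 0.43; -0.062 0.19 0 0 0 0.43; -0.062 0.19 0 0 0 0.43; -0.062 0.19 0 0 0 0.43; -0.062 0.19 0 0 0 0.43; -0.062 0.19 0 0 0 0.43' 0.65 > /dev/null
python3 -c "
from h import *
go(.454,-.143,.108,137.9)"
```

```text
0 shift [ 0.0241  0.1962 -0.0011] turn [-1.1000e-03  6.0000e-04 -2.7149e+00]
180 shift [ 0.0241  0.1962 -0.0011] turn [4.000e-04 8.000e-04 4.266e-01]
t 20.2 tcp [0.4905 0.0512 0.1069] yawx -17.7 q1,q7 [-0.99 -1.6 ] gap 0.0611 F [-0.9  0.5  0.2] 0.0
```

```bash
python3 -m jog '0.024 0.196 0 0 0 0.427; 0.024 0.196 0 0 0 0.427; 0.024 0.196 0 0 0 0.427; 0.024 0.196 0 0 0 0.427; 0.024 0.196 0 0 0 0.427; 0.024 0.196 0 0 0 0.427; 0.024 0.196 0 0 0 0.427' > /dev/null
python3 -m jog '0 0 0 0 0 0; 0 0 0 0 0 0; 0 0 0 0 0 0' >/dev/null
python3 -c "
from h import *
go(.454,-.143,-.0205,137.9)"
```

```text
0 shift [0.0008 0.0032 0.1276] turn [-5.0000e-04  4.0000e-04 -3.1364e+00]
180 shift [0.0008 0.0032 0.1276] turn [0.0003 0.0003 0.0052]
t 21.03 tcp [ 0.4556 -0.1401  0.1071] yawx -41.8 q1,q7 [-0.68 -1.56] gap 0.0615 F [ 0.2  0.  -1. ] 0.0
```

```bash
python3 -m jog '0 0.002 0.04 0 0 0; 0 0.002 0.07 0 0 0; 0 0.002 0.095 0 0 0; 0 0.002 0.112 0 0 0; 0 0.002 0.122 0 0 0; 0 0.002 0.127 0 0 0; 0 0.002 0.127 0 0 0; 0 0.002 0.127 0 0 0'
python3 -m jog '0 0 0 0 0 0; 0 0 0 0 0 0; 0 0 0 0 0 0; 0 0 0 0 0 0; 0 0 0 0 0 0; 0 0 0 0 0 0; 0 0 0 0 0 0; 0 0 0 0 0 0' 0 40
python3 -m jog '0 0 -0.01 0 0 0; 0 0 -0.03 0 0 0; 0 0 -0.06 0 0 0; 0 0 -0.1 0 0 0; 0 0 -0.12 0 0 0; 0 0 -0.12 0 0 0; 0 0 -0.12 0 0 0'
python3 -c "
from h import *
go(.537,.182,.1,7.1)"
```

```text
time: 21.7
tcp_pos: [0.4544, -0.1429, -0.0191]
tool_rot: [-2.934, 1.124, -0.001]
wrist_force: [0.2, 0.1, 0.8]
finger_gap: 0.0612
grip_force: 0.0
time: 22.37
tcp_pos: [0.4539, -0.143, -0.0196]
tool_rot: [-2.933, 1.125, -0.0]
wrist_force: [-0.9, 0.6, 5.9]
finger_gap: 0.025
grip_force: 40.0
time: 22.95
tcp_pos: [0.4543, -0.1425, 0.1009]
tool_rot: [-2.933, 1.123, -0.002]
wrist_force: [0.4, 0.1, -2.7]
finger_gap: 0.0253
grip_force: 40.0
0 shift [-0.1552 -0.2967  0.0013] turn [-0.0011 -0.0014 -0.8553]
180 shift [-0.1552 -0.2967  0.0013] turn [-1.8000e-03  1.4000e-03  2.2863e+00]
t 22.95 tcp [ 0.4543 -0.1425  0.1009] yawx -41.9 q1,q7 [-0.66 -1.55] gap 0.0253 F [ 0.4  0.1 -2.7] 40.0
```

```bash
python3 -m jog '-0.078 -0.148 0 0 0 -0.43; -0.078 -0.148 0 0 0 -0.43; -0.078 -0.148 0 0 0 -0.43; -0.078 -0.148 0 0 0 -0.43; -0.078 -0.148 0 0 0 -0.43; -0.078 -0.148 0 0 0 -0.43; -0.078 -0.148 0 0 0 -0.43' > /dev/null
python3 -c "
from h import *
go(.537,.182,.1,7.1)"
```

```text
0 shift [-0.0075 -0.1686 -0.0009] turn [ 0.001   0.0016 -0.4266]
180 shift [-0.0075 -0.1686 -0.0009] turn [ 2.300e-03 -1.400e-03  2.715e+00]
t 23.53 tcp [0.494  0.0188 0.0993] yawx -17.3 q1,q7 [-0.9  -1.52] gap 0.0249 F [-0.  -1.6 -1.6] 40.0
```

```bash
python3 -m jog '-0.0075 -0.168 0 0 0 -0.427; -0.0075 -0.168 0 0 0 -0.427; -0.0075 -0.168 0 0 0 -0.427; -0.0075 -0.168 0 0 0 -0.427; -0.0075 -0.168 0 0 0 -0.427; -0.0075 -0.168 0 0 0 -0.427; -0.0075 -0.168 0 0 0 -0.427' > /dev/null
python3 -m jog '0 0 0 0 0 0; 0 0 0 0 0 0; 0 0 0 0 0 0' >/dev/null
python3 -c "
from h import *
go(.537,.182,-.006,7.1)"
```

```text
0 shift [-0.0004 -0.0014  0.1063] turn [ 0.0001  0.0001 -0.0012]
180 shift [-0.0004 -0.0014  0.1063] turn [ 2.0000e-04 -1.0000e-04  3.1404e+00]
t 24.37 tcp [0.5376 0.1807 0.1003] yawx 7.0 q1,q7 [-1.   -1.42] gap 0.0248 F [ 0.2 -0.5 -1.8] 40.0
```

```bash
python3 -m jog '0 -0.001 0.03 0 0 0; 0 -0.001 0.06 0 0 0; 0 -0.001 0.085 0 0 0; 0 -0.001 0.098 0 0 0; 0 -0.001 0.104 0 0 0; 0 -0.001 0.106 0 0 0; 0 -0.001 0.106 0 0 0; 0 -0.001 0.106 0 0 0'
python3 -m jog '0 0 0.001 0 0 0; 0 0 0.002 0 0 0; 0 0 0.003 0 0 0; 0 0 0.004 0 0 0; 0 0 0.005 0 0 0; 0 0 0.0055 0 0 0; 0 0 0.0055 0 0 0'
```

```text
time: 25.03
tcp_pos: [0.5383, 0.183, -0.0045]
tool_rot: [-3.135, -0.196, -0.002]
wrist_force: [-0.6, 0.4, -2.5]
finger_gap: 0.0252
grip_force: 40.0
time: 25.62
tcp_pos: [0.5375, 0.1828, -0.0113]
tool_rot: [3.135, 0.196, -0.0]
wrist_force: [-0.6, 0.7, -2.5]
finger_gap: 0.0248
grip_force: 40.0
```

```bash
python3 -m jog '0 0 0.0005 0 0 0; 0 0 0.001 0 0 0; 0 0 0.001 0 0 0'
```

```text
time: 25.87
tcp_pos: [0.5375, 0.1828, -0.0123]
tool_rot: [3.135, 0.196, -0.0]
wrist_force: [-0.2, 0.2, -2.2]
finger_gap: 0.0253
grip_force: 40.0
```

```bash
python3 -m jog '0 0 0.0005 0 0 0; 0 0 0.0005 0 0 0; 0 0 0.0005 0 0 0'
python3 -m jog '0 0 0 0 0 0; 0 0 0 0 0 0; 0 0 0 0 0 0; 0 0 0 0 0 0; 0 0 0 0 0 0' 0.45
python3 -m jog '0 0 -0.01 0 0 0; 0 0 -0.04 0 0 0; 0 0 -0.08 0 0 0; 0 0 -0.115 0 0 0; 0 0 -0.12 0 0 0; 0 0 -0.12 0 0 0' >/dev/null
python3 -c "
from h import *
go(.5765,-.293,.108,85.5)"
```

```text
time: 26.12
tcp_pos: [0.5376, 0.1829, -0.0126]
tool_rot: [-3.135, -0.196, -0.0]
wrist_force: [-2.1, -0.5, 4.0]
finger_gap: 0.0247
grip_force: 40.0
time: 26.53
tcp_pos: [0.5375, 0.1829, -0.0127]
tool_rot: [3.135, 0.196, 0.0]
wrist_force: [0.6, -0.3, -0.2]
finger_gap: 0.0423
grip_force: 0.0
0 shift [-0.0219  0.4774  0.0011] turn [ 1.0000e-03 -4.3000e-03 -1.3674e+00]
180 shift [-0.0219  0.4774  0.0011] turn [-4.6000e-03 -1.0000e-03  1.7742e+00]
t 27.03 tcp [0.5387 0.1834 0.11  ] yawx 7.2 q1,q7 [-1.02 -1.43] gap 0.042 F [ 0.2 -0.  -0.2] 0.0
```

```bash
python3 -m jog '-0.011 0.239 0 0 0 -0.69; -0.011 0.239 0 0 0 -0.69; -0.011 0.239 0 0 0 -0.69; -0.011 0.239 0 0 0 -0.69; -0.011 0.239 0 0 0 -0.69; -0.011 0.239 0 0 0 -0.69; -0.011 0.239 0 0 0 -0.69; -0.011 0.239 0 0 0 -0.69' 0.65 >/dev/null
python3 -c "
from h import *
go(.5765,-.293,.108,85.5)"
```

```text
0 shift [-0.1554  0.1769 -0.0012] turn [-0.0008  0.0008 -0.6825]
180 shift [-0.1554  0.1769 -0.0012] turn [1.1000e-03 1.0000e-03 2.4591e+00]
t 27.7 tcp [ 0.5556 -0.0584  0.1067] yawx 46.4 q1,q7 [-0.49 -0.4 ] gap 0.061 F [0.1 1.1 0. ] 0.0
```

```bash
python3 -m jog '-0.155 0.177 0 0 0 -0.683; -0.155 0.177 0 0 0 -0.683; -0.155 0.177 0 0 0 -0.683; -0.155 0.177 0 0 0 -0.683; -0.155 0.177 0 0 0 -0.683; -0.155 0.177 0 0 0 -0.683; -0.155 0.177 0 0 0 -0.683; -0.155 0.177 0 0 0 -0.683' >/dev/null
python3 -m jog '0 0 0 0 0 0; 0 0 0 0 0 0; 0 0 0 0 0 0' >/dev/null
python3 -c "
from h import *
go(.5765,-.293,-.0205,85.5)"
```

```text
0 shift [-0.0055 -0.0024  0.1276] turn [-0.0003 -0.0006  0.0073]
180 shift [-0.0055 -0.0024  0.1276] turn [ 9.0000e-04 -4.0000e-04 -3.1343e+00]
t 28.62 tcp [ 0.5793 -0.2878  0.1071] yawx 85.9 q1,q7 [0.04 0.6 ] gap 0.0609 F [ 0.5 -0.2  0.1] 0.0
```

```bash
python3 -m jog '-0.0045 -0.002 0.04 0 0 0.007; -0.0045 -0.002 0.07 0 0 0.007; -0.0045 -0.002 0.095 0 0 0.007; -0.0045 -0.002 0.112 0 0 0.007; -0.0045 -0.002 0.122 0 0 0.007; -0.0045 -0.002 0.127 0 0 0.007; -0.0045 -0.002 0.127 0 0 0.007; -0.0045 -0.002 0.127 0 0 0.007'
python3 -m jog '0 0 0 0 0 0; 0 0 0 0 0 0; 0 0 0 0 0 0; 0 0 0 0 0 0; 0 0 0 0 0 0; 0 0 0 0 0 0; 0 0 0 0 0 0; 0 0 0 0 0 0' 0 45
python3 -m jog '0 0 -0.01 0 0 0; 0 0 -0.03 0 0 0; 0 0 -0.06 0 0 0; 0 0 -0.1 0 0 0; 0 0 -0.12 0 0 0; 0 0 -0.12 0 0 0; 0 0 -0.12 0 0 0'
python3 -c "
from h import *
go(.5455,.1145,.1,7.1)"
```

```text
time: 29.28
tcp_pos: [0.5771, -0.2942, -0.0188]
tool_rot: [2.307, 2.131, 0.001]
wrist_force: [0.4, 0.2, 0.6]
finger_gap: 0.0608
grip_force: 0.0
time: 29.95
tcp_pos: [0.5767, -0.2943, -0.0195]
tool_rot: [2.308, 2.13, 0.0]
wrist_force: [0.8, 0.8, 2.8]
finger_gap: 0.0248
grip_force: 45.0
time: 30.53
tcp_pos: [0.5768, -0.2943, 0.1015]
tool_rot: [2.307, 2.13, 0.001]
wrist_force: [-0.5, 0.1, -3.1]
finger_gap: 0.0248
grip_force: 45.0
0 shift [ 0.405  -0.0638  0.0012] turn [ 1.500e-03 -8.000e-04  1.367e+00]
180 shift [ 0.405  -0.0638  0.0012] turn [ 9.0000e-04  1.6000e-03 -1.7746e+00]
t 30.53 tcp [ 0.5768 -0.2943  0.1015] yawx 85.4 q1,q7 [0.05 0.61] gap 0.0248 F [-0.5  0.1 -3.1] 45.0
```

```bash
python3 -m jog '0.2 -0.032 0 0 0 0.68; 0.2 -0.032 0 0 0 0.68; 0.2 -0.032 0 0 0 0.68; 0.2 -0.032 0 0 0 0.68; 0.2 -0.032 0 0 0 0.68; 0.2 -0.032 0 0 0 0.68; 0.2 -0.032 0 0 0 0.68; 0.2 -0.032 0 0 0 0.68' >/dev/null
python3 -c "
from h import *
go(.5455,.1145,.1,7.1)"
```

```text
0 shift [ 0.1404 -0.1524 -0.0007] turn [-2.000e-04  2.000e-03  6.895e-01]
180 shift [ 0.1404 -0.1524 -0.0007] turn [-2.5000e-03 -2.0000e-04 -2.4521e+00]
t 31.2 tcp [ 0.5598 -0.0922  0.0994] yawx 46.6 q1,q7 [-0.43 -0.32] gap 0.0248 F [ 0.5 -0.6 -3.3] 45.0
```

```bash
python3 -m jog '0.14 -0.152 0 0 0 0.69; 0.14 -0.152 0 0 0 0.69; 0.14 -0.152 0 0 0 0.69; 0.14 -0.152 0 0 0 0.69; 0.14 -0.152 0 0 0 0.69; 0.14 -0.152 0 0 0 0.69; 0.14 -0.152 0 0 0 0.69; 0.14 -0.152 0 0 0 0.69' >/dev/null
python3 -m jog '0 0 0 0 0 0; 0 0 0 0 0 0; 0 0 0 0 0 0' >/dev/null
python3 -c "
from h import *
go(.5455,.1145,-.006,7.1)"
```

```text
0 shift [-0.0013 -0.0023  0.1063] turn [ 0.0001 -0.0001 -0.0039]
180 shift [-0.0013 -0.0023  0.1063] turn [-2.0000e-04 -2.0000e-04  3.1377e+00]
t 32.12 tcp [0.5471 0.1123 0.1003] yawx 6.9 q1,q7 [-0.91 -1.29] gap 0.0249 F [-0.7  0.1 -3. ] 45.0
```

```bash
python3 -m jog '-0.001 -0.0015 0.03 0 0 -0.004; -0.001 -0.0015 0.06 0 0 -0.004; -0.001 -0.0015 0.085 0 0 -0.004; -0.001 -0.0015 0.098 0 0 -0.004; -0.001 -0.0015 0.104 0 0 -0.004; -0.001 -0.0015 0.106 0 0 -0.004; -0.001 -0.0015 0.106 0 0 -0.004; -0.001 -0.0015 0.106 0 0 -0.004'
python3 -m jog '0 0 0.001 0 0 0; 0 0 0.002 0 0 0; 0 0 0.003 0 0 0; 0 0 0.004 0 0 0; 0 0 0.005 0 0 0; 0 0 0.0058 0 0 0; 0 0 0.0058 0 0 0'
python3 -m jog '0 0 0.0005 0 0 0; 0 0 0.001 0 0 0; 0 0 0.001 0 0 0'
```

```text
time: 32.78
tcp_pos: [0.5465, 0.1153, -0.0045]
tool_rot: [-3.135, -0.196, -0.002]
wrist_force: [0.6, -0.4, -3.1]
finger_gap: 0.0251
grip_force: 45.0
time: 33.37
tcp_pos: [0.5456, 0.1152, -0.0117]
tool_rot: [3.135, 0.196, -0.0]
wrist_force: [-0.4, -0.3, -2.2]
finger_gap: 0.0251
grip_force: 45.0
time: 33.62
tcp_pos: [0.5457, 0.1153, -0.0125]
tool_rot: [3.135, 0.196, -0.0]
wrist_force: [0.3, 1.1, -0.8]
finger_gap: 0.025
grip_force: 45.0
```

```bash
python3 -m jog '0 0 0.0004 0 0 0; 0 0 0.0004 0 0 0; 0 0 0.0004 0 0 0'
python3 -m jog '0 0 0 0 0 0; 0 0 0 0 0 0; 0 0 0 0 0 0; 0 0 0 0 0 0; 0 0 0 0 0 0' 0.45
python3 -m jog '0 0 -0.01 0 0 0; 0 0 -0.04 0 0 0; 0 0 -0.08 0 0 0; 0 0 -0.12 0 0 0; 0 0 -0.16 0 0 0; 0 0 -0.19 0 0 0; 0 0 -0.2 0 0 0; 0 0 -0.2 0 0 0'
python3 -m jog '-0.15 0.2 0 0 0 0; -0.15 0.2 0 0 0 0; -0.15 0.2 0 0 0 0; -0.15 0.2 0 0 0 0; -0.15 0.2 0 0 0 0; -0.15 0.2 0 0 0 0; -0.15 0.2 0 0 0 0; -0.15 0.2 0 0 0 0'
python3 - <<'E'
from h import *
t=snapshot("top"); s=snapshot("side"); W=cloud(t)
cv2.imwrite("pics/f.png",np.hstack([cv2.resize(s["img"][140:240,230:370],(420,300)),cv2.resize(t["img"][155:265,140:310],(380,300))]))
T=[(.5185,.3185),(.527,.251),(.535,.1835),(.5435,.116)]; w=np.radians(7.1)
for c in T:
    d=W[...,:2]-c; a=d@[np.cos(w),np.sin(w)]; b=d@[-np.sin(w),np.cos(w)]
    k=(W[...,2]>.02)&(np.abs(a)<.08)&(np.abs(b)<.033)
    r=cv2.minAreaRect((np.stack([a[k],b[k]],1)*1000).astype(np.float32)); print([np.round(q,1) for q in r],np.percentile(W[k][:,2],[95,100]).round(3))
E
```

```text
time: 33.87
tcp_pos: [0.5457, 0.1153, -0.0125]
tool_rot: [-3.135, -0.196, -0.0]
wrist_force: [-3.1, -0.6, 7.6]
finger_gap: 0.0252
grip_force: 45.0
time: 34.28
tcp_pos: [0.5457, 0.1153, -0.0129]
tool_rot: [3.135, 0.196, 0.0]
wrist_force: [-0.4, -0.6, 0.5]
finger_gap: 0.0421
grip_force: 0.0
time: 34.95
tcp_pos: [0.5468, 0.1155, 0.19]
tool_rot: [-3.134, -0.196, -0.006]
wrist_force: [-0.6, -0.6, -0.5]
finger_gap: 0.0423
grip_force: 0.0
time: 35.62
tcp_pos: [0.4205, -0.1028, 0.1866]
tool_rot: [-3.134, -0.191, 0.0]
wrist_force: [0.4, 1.5, -0.2]
finger_gap: 0.0425
grip_force: 0.0
[array([-9.5, -4. ]), array([59.3, 63.3]), np.float64(88.1)] [0.052 0.055]
[array([ 0.5, -0.7]), array([154.4,  41.7]), np.float64(1.4)] [0.051 0.057]
[array([-1.1,  4.4]), array([ 48.5, 110.7]), np.float64(88.0)] [0.051 0.056]
[array([-8.6,  6.7]), array([138.8,  50.6]), np.float64(0.2)] [0.05  0.054]
```

View pics/f.png

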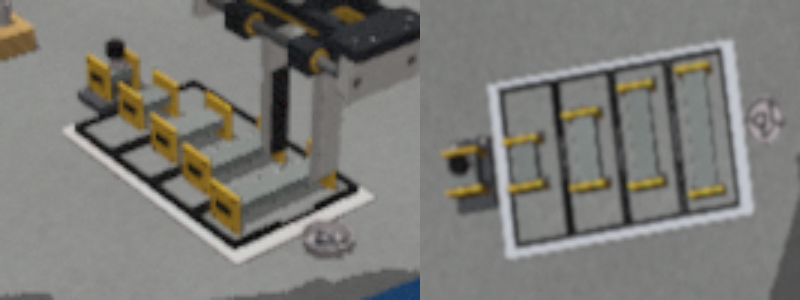

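All four lie in the trays in order of length from the port (side view: 50, 75, 100, 125 towards the dish). I'll check quickly on the flange tops alone, then hand in.

Run:
```python
from h import *
t=snapshot("top"); W=cloud(t); ok=True
T=[(.5185,.3185),(.527,.251),(.535,.1835),(.5435,.116)]; w=np.radians(7.1)
for c,Ln in zip(T,(50,75,100,125)):
    d=W[...,:2]-c; a=d@[np.cos(w),np.sin(w)]*1000; b=d@[-np.sin(w),np.cos(w)]*1000
    k=(W[...,2]>.04)&(W[...,2]<.065)&(np.abs(a)<80)&(np.abs(b)<33)
    e=[a[k].min(),a[k].max(),b[k].min(),b[k].max()]; print(Ln,np.round(e,1))
    ok&=e[0]>-75 and e[1]<75 and e[2]>-29 and e[3]<29
o=get_obs(); print(ok,o["time"])
if ok: print(close_job())
```

```text
50 [-28.4  22.4 -15.6  25.9]
75 [-38.4  37.4 -20.6  20.2]
100 [-46.2  54.3 -18.8  21.4]
125 [-64.2  61.3 -18.9  22. ]
True 35.7667
the job is handed in; nothing more can be done
None
```

The job is handed in at about 36 s: all four straights lie flat in the trays in order of length, with the 50 mm one beside the test port and the 125 mm one at the dish end, each lowered until it touched before release.

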